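# Shift a row of bench supplies from the carry rack into the fitting cups of the bench tray

### The arm

A 7-joint arm with a two-finger parallel gripper is mounted at the origin on the work surface. World frame = base frame: x ahead of the robot, y to its left, z up, the work surface at z = 0. Lengths are in m, angles in rad, forces in N, time in s.
With the tool pointing down it reaches from about 0.4 to 0.9 m from the base axis. Payload 5.5 kg.
Tool frame: the origin (TCP) lies on the centre line of the jaws, within the pads' length; the fingertips stand env.tip_extent ahead of it and the grasp point (between the pads) is the TCP (env.tip_extent is the distance from the TCP to the fingertips, in m); z points along the fingers, y is the line along which they close (so a half turn about z gives the same grasp; the last joint's range is limited). The gripper opens to 92 mm and grips with 3 to 60 N. Pads are 19 mm wide; open, the fingers measure 130 mm over their backs; the gripper's body (75 mm by 190 mm) begins 47 mm behind the grasp point.
Start: joints at [1.468, 0.501, -0.427, 1.55, 0.221, 1.138, -0.21], TCP at [0.233, -0.607, 0.246] pointing down, gripper open.
Joint ranges: [-2.88, 2.88], [-0.31, 2.03], [-1.54, 1.56], [0.2, 2.42], [-1.41, 4.55], [0.19, 2.02], [-2.57, 2.57]. Speed limits (rad/s): [2.57, 2.57, 3.14, 3.14, 3.14, 3.14, 3.14].

### API

Orientations are given as a unit quaternion [x, y, z, w].
In Python, from cell import monitor, viewer, env gives the robot as it stands.
- The arm moves only by the tool arm_command, never from a script. Its argument "commands" is a list of rows, each a list of 7 numbers: the shift along the tool's x, y, z in m, then the turn, a rotation vector about the tool's x, y, z in units of 6 degrees (1.0 is 6 degrees), then the finger opening in m, from 0 to 0.0918. A call has 1 to 20 rows; each row is the pose to reach, as a shift and turn from the pose commanded when the call began, along the tool's axes at that moment; what a row does not reach only later rows make up. A row lasts 1/12 s, in which the tool goes at most 41.7 mm and 7.16 degrees, less where a joint would pass 70% of its speed; a pose out of reach is approached as far as the arm can. A call with a gripper value outside its range is refused whole. The fingers move at their own pace and stop on an object; "newtons" is the grip in N (left out, the last holds). Time passes only in rows, so rows that repeat a pose let the fingers close. It gives the time, the measured TCP pose, the force, the opening and the grip force at its end, in the units of the state.
- monitor.observe(): the state, without advancing time (a new reading comes with each control period).
- viewer.capture(name): name is "scene" or "top" or "wrist"; returns a dict with "color" (400x640x3 uint8, red, green, blue), "intrinsics" (3x3 intrinsics, pixels), "distortion" ([k1, k2, p1, p2, k3] as OpenCV has them; the pictures are not rectified), "extrinsics" (4x4, takes a point from world to camera coordinates). Camera axes: x right, y down, z forward; pixel columns grow to the right and rows downward; lengths in m; the calibration is good to about 2 mm. A picture is of the moment at which its call begins. There is no depth.
- env.sign_off(): hands the job in; it is judged then, once.
The state is a dict: "clock": time; "q": joint angles; "joint_velocities": joint speeds; "joint_efforts": joint torques, N m; "ee_pos": TCP position; "tool_rot": TCP orientation; "wrist_force": force on the tool from outside, world axes, zero at the start; "ft_torque": the same for the moment, N m; "finger_gap": finger opening in m; "finger_force": force on a finger pad.
Only numpy, scipy, OpenCV 4.12 (cv2) and the standard library are available. Lean on these libraries where they do the work, as an engineer would, in place of code of your own. Each camera call takes 0.05 s, during which the arm holds its last target. There are 200 camera calls.

### The job

Move the four containers standing in the wooden carry rack over to the steel bench tray, each into the black cup that fits it: the widest container in the widest cup, and so on down to the narrowest, every one standing upright on the floor of its cup. Set them down rather than dropping them, do not tip them over, and turn the wash bottle so that its spout points straight out over the open front of the tray, away from the raised back lip. Leave the battery, the hard drive and the screwdriver where they lie.

Things in the scene. Friction and masses are not known exactly. Their poses are not given: they have to be found in the camera images.
- paste_jar_mid (a point): Low wide solder-paste jar, white with a grey screw lid as wide as the jar: diameter 60, height 60, about 220 g. Point: on its axis, half-way up (30 mm above its underside); z is its upright axis. The lid is the top 22 mm; grip it there, about 20 mm above this point. Starts upright in a 70 mm hole of the wooden carry rack (holes 95 mm apart), whose upper board reaches 18 mm up the container.
- spray_can_mid (a point): Tallest: slim contact-cleaner spray can, aluminium with a white cap: diameter 49, height 140, about 170 g. Point: on its axis, half-way up (70 mm above its underside); z is its upright axis. The cap, 44 mm across, is the top 33 mm; grip it there, about 58 mm above this point. Starts upright in a 70 mm hole of the wooden carry rack (holes 95 mm apart), whose upper board reaches 18 mm up the container.
- wash_bottle_mid (a point): White wash bottle with bent spout: diameter 39, height 108 to the top of its cap, 110 g. Point: on its axis, 54 mm above its underside; z up its axis, +x the way the spout points. Grey cap, 28 mm across, top 24 mm: grip 46 mm above this point, fingers either side of the spout (6 mm thick, rises to 131 mm above the underside). Starts upright in a 70 mm hole of the wooden carry rack (holes 95 mm apart), whose upper board reaches 18 mm up the container.
- spout_tip (a point): Open end of the wash bottle's spout, 38 mm out from the bottle's axis and 126 mm above its underside.
- flux_bottle_mid (a point): Smallest: little amber flux bottle with a black cap: diameter 28, height 74, about 45 g. Point: on its axis, half-way up (37 mm above its underside); z is its upright axis. The cap, 18 mm across, is the top 24 mm; grip it there, about 29 mm above this point. Starts upright in a 70 mm hole of the wooden carry rack (holes 95 mm apart), whose upper board reaches 18 mm up the container.
- cup_72: Shallow round black plastic cup, 72 mm wide inside (the widest; fits the paste jar). Fixed on the steel tray. Origin: centre of its underside; inner floor 4 mm, flared rim 18 mm above it. z up; +x to the tray's raised back lip (63 mm off, 19 mm above the origin), to which a tab hooks the cup; -x is the open front. The four cups stand in a row, 95 mm apart, in any order.
- cup_61: Shallow round black plastic cup, 61 mm wide inside (the second widest; fits the spray can). Fixed on the steel tray. Origin: centre of its underside; inner floor 4 mm, flared rim 18 mm above it. z up; +x to the tray's raised back lip (63 mm off, 19 mm above the origin), to which a tab hooks the cup; -x is the open front. The four cups stand in a row, 95 mm apart, in any order.
- cup_51: Shallow round black plastic cup, 51 mm wide inside (the third widest; fits the wash bottle). Fixed on the steel tray. Origin: centre of its underside; inner floor 4 mm, flared rim 18 mm above it. z up; +x to the tray's raised back lip (63 mm off, 19 mm above the origin), to which a tab hooks the cup; -x is the open front. The four cups stand in a row, 95 mm apart, in any order.
- cup_40: Shallow round black plastic cup, 40 mm wide inside (the narrowest; fits the flux bottle). Fixed on the steel tray. Origin: centre of its underside; inner floor 4 mm, flared rim 18 mm above it. z up; +x to the tray's raised back lip (63 mm off, 19 mm above the origin), to which a tab hooks the cup; -x is the open front. The four cups stand in a row, 95 mm apart, in any order.
- battery_pack: Bystander: black laptop battery, 50 x 205 x 20 mm, lying flat behind the racks. Origin at the centre of its underside.
- hard_drive: Bystander: laptop hard drive, 70 x 100 x 10 mm, lying flat behind the racks. Origin at the centre of its underside.
- screwdriver: Bystander: small screwdriver, 167 mm long, 15 mm thick, lying between the other two. Origin on its underside where the handle meets the blade; blade to +x.
Not all that is in view belongs to the job. What is shaped like the cup_61 but purple is not meant.

How it is judged:
At the end, for the whole second after the job is handed in: Paste jar, spray can, wash bottle and flux bottle each stand at rest in the 72, 61, 51 and 40 mm cup respectively: within 10 mm of the cup's centre, on its floor (height within 4 mm), tilted less than 0.10 rad; the wash bottle's spout points to the front of the tray within 0.35 rad (horizontal distance between paste_jar_mid and cup_72 below 0.01 m and z of paste_jar_mid in the frame of cup_72 between 0.03 and 0.038 m and angle between each of paste_jar_mid, spray_can_mid, wash_bottle_mid, flux_bottle_mid's own z axis and vertical below 0.1 rad and linear speed of each of paste_jar, spray_can, wash_bottle, flux_bottle below 0.02 m/s and horizontal distance between spray_can_mid and cup_61 below 0.01 m and z of spray_can_mid in the frame of cup_61 between 0.07 and 0.078 m and horizontal distance between wash_bottle_mid and cup_51 below 0.01 m and z of wash_bottle_mid in the frame of cup_51 between 0.054 and 0.062 m and horizontal distance between flux_bottle_mid and cup_40 below 0.01 m and z of flux_bottle_mid in the frame of cup_40 between 0.037 and 0.045 m and angle between the x axis of wash_bottle_mid and the x axis of cup_51, either way round below 0.35 rad and x of spout_tip in the frame of cup_51 below 0 m); the robot touches nothing.
It fails at once if the battery, the hard drive or the screwdriver is pushed more than 25 mm (distance of any of battery_pack, hard_drive, screwdriver from where it was at the start of the episode above 0.025 m).
It fails at once if a container is tipped more than 40 degrees (angle between any of paste_jar_mid, spray_can_mid, wash_bottle_mid, flux_bottle_mid's own z axis and vertical above 0.7 rad).
It fails at once if a container is dropped (falls faster than 0.7 m/s, some 25 mm, out of the fingers) ((linear speed of paste_jar above 0.7 m/s and contact force between the fingers and paste_jar below 0.05 N) or (linear speed of spray_can above 0.7 m/s and contact force between the fingers and spray_can below 0.05 N) or (linear speed of wash_bottle above 0.7 m/s and contact force between the fingers and wash_bottle below 0.05 N) or (linear speed of flux_bottle above 0.7 m/s and contact force between the fingers and flux_bottle below 0.05 N)).
It also fails if it takes over 125 s, if anything falls off the work surface, if the arm or the gripper's body presses on something with over 40 N, if the wrist force passes 120 N, or if a joint passes its speed limit or range.

## Working session

There is one attempt and no reset: what is moved stays moved. The work goes in short steps, Python scripts to look and compute and a tool call to move; the robot and the scene stay as the last step left them, time stands still between calls to the robot, and variables do not carry over. Pictures are saved under pics/ and viewed, at most 14 in all, crops included, and the job is handed in when it is done.

Besides the shell and the picture viewer there is one more tool, called after ">>>" as name(argument=value, ...), one argument or row to a line, values as JSON. arm_command: Moves the arm, as the interface text tells. Its arguments: {"type":"object","properties":{"commands":{"type":"array"},"newtons":{"type":"number"}},"required":["commands"]}

```bash
ls; mkdir -p pics; cat > h.py <<'E'
import numpy as np, cv2
from cell import monitor, viewer, env
from scipy.spatial.transform import Rotation as R
def cap(n,fn):
    c=viewer.capture(n); cv2.imwrite(f'pics/{fn}.png',c['color'][:,:,::-1]); np.savez(f'pics/{fn}.npz',**c); return c
def load(fn): return np.load(f'pics/{fn}.npz')
def ray(c,uv):
    p=cv2.undistortPoints(np.array([[uv]],float),c['intrinsics'],c['distortion'])[0,0]
    E=c['extrinsics']; d=E[:3,:3].T@np.array([p[0],p[1],1]); o=-E[:3,:3].T@E[:3,3]; return o,d
def at(c,uv,z):
    o,d=ray(c,uv); return o+d*(z-o[2])/d[2]
def proj(c,P):
    E=c['extrinsics']; return cv2.projectPoints(np.array(P,float).reshape(-1,3),cv2.Rodrigues(E[:3,:3])[0],E[:3,3],c['intrinsics'],c['distortion'])[0][:,0]
def crop(fn,x0,y0,x1,y1,s,out):
    im=cv2.imread(f'pics/{fn}.png')[y0:y1,x0:x1]; cv2.imwrite(f'pics/{out}.png',cv2.resize(im,None,fx=s,fy=s,interpolation=cv2.INTER_CUBIC))
E
python3 - <<'E'
from h import *
for n in['top','scene']:
    c=cap(n,n+'0'); E=c['extrinsics']; print(n,(-E[:3,:3].T@E[:3,3]).round(3),c['intrinsics'].round(0).tolist())
s=monitor.observe(); print(s['clock'],s['ee_pos'],s['tool_rot'],R.from_quat(s['tool_rot']).as_matrix().round(3),s['finger_gap'],env.tip_extent)
E
```

```text
pics
top [ 0.419 -0.017  1.29 ] [[429.0, 0.0, 321.0], [0.0, 429.0, 200.0], [0.0, 0.0, 1.0]]
scene [1.276 0.19  0.951] [[449.0, 0.0, 317.0], [0.0, 449.0, 200.0], [0.0, 0.0, 1.0]]
0.1 [ 0.2322779  -0.60646197  0.24477945] [ 9.83313341e-01  1.81917954e-01 -1.20830386e-04 -8.46910350e-04] [[ 0.934  0.358 -0.001]
 [ 0.358 -0.934  0.002]
 [ 0.    -0.002 -1.   ]] 0.0917713307725582 0.019
```

View pics/top0.png

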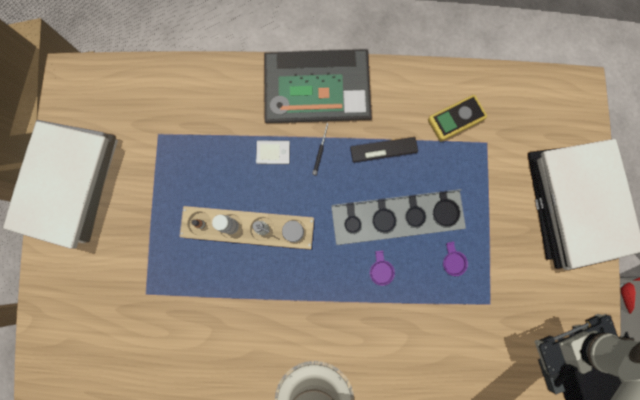

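View pics/scene0.png

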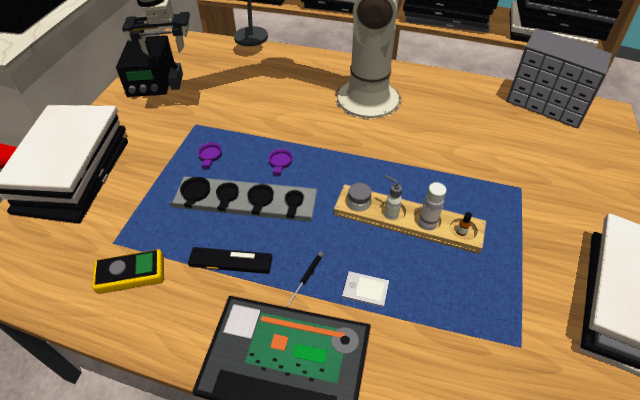

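The top view shows the rack on the left: flux (198,223), can (225,224), wash bottle (262,230) and jar (292,231). The black cups on the tray are at (353,225), (384,220), (416,216) and (446,212). The purple decoys are at (381,272) and (455,264). Next I'll crop in close on both.

```bash
python3 - <<'E'
from h import *
crop('top0',170,180,330,270,5,'c1'); crop('top0',325,180,475,250,5,'c2')
E
```

```text
(no output)
```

View pics/c1.png

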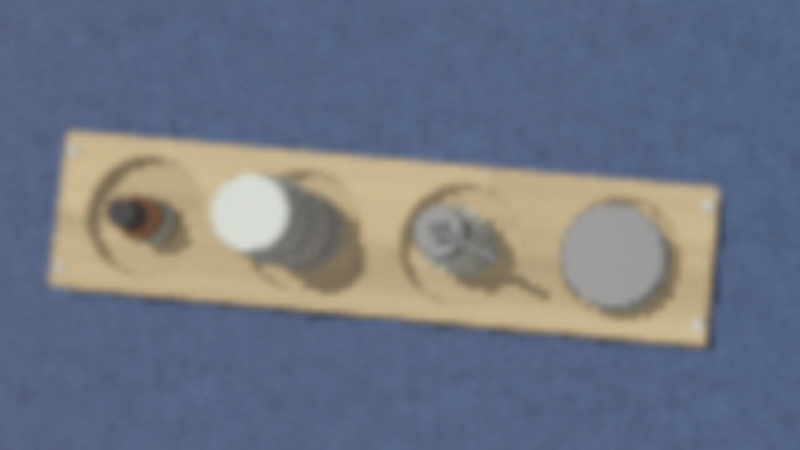

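View pics/c2.png

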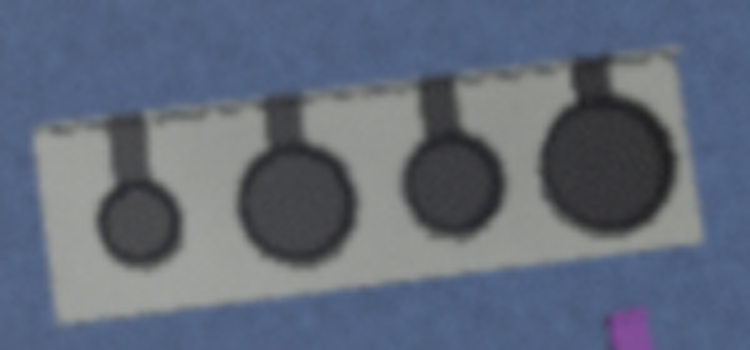

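```bash
python3 - <<'E'
from h import *
c=load('top0')
b=.006
for n,uv,z in [('flux',(195.4,222.4),.074+b),('can',(220,222.4),.14+b),('wash',(258.4,226.2),.108+b),('jar',(292.6,231.2),.06+b),('c40',(353,224.6),.02),('c61',(384.6,220.6),.02),('c51',(415.8,217),.02),('c72',(446.6,212.8),.02)]:
    p=at(c,uv,z); print(n,p.round(4),np.hypot(*p[:2]).round(3))
a=[at(c,u,.02) for u in[(353,224.6),(384.6,220.6),(415.8,217),(446.6,212.8)]]
for i in range(3): print(np.linalg.norm(a[i+1]-a[i]))
d=a[3]-a[0]; print('row ang',np.degrees(np.arctan2(d[1],d[0])))
for z in (.024,):
  q=[at(c,(170+x/5,180+y/5),z) for x,y in[(68,131),(718,187),(708,347),(50,286)]]; print(np.round(q,4)); print(np.mean(q,0)); d=q[1]-q[0]; print('rack',np.degrees(np.arctan2(d[1],d[0])))
E
```

```text
flux [0.5071 0.3503 0.08  ] 0.616
can [0.5044 0.2628 0.146 ] 0.569
wash [0.4993 0.1632 0.114 ] 0.525
jar [0.4911 0.072  0.066 ] 0.496
c40 [ 0.5181 -0.1031  0.02  ] 0.528
c61 [ 0.5324 -0.197   0.02  ] 0.568
c51 [ 0.5455 -0.2905  0.02  ] 0.618
c72 [ 0.5604 -0.3839  0.02  ] 0.679
0.0949447471555831
0.09440299810217957
0.09462757392810152
row ang -81.43159109985189
[[0.5589 0.4067 0.024 ]
 [0.5361 0.0142 0.024 ]
 [0.4416 0.0173 0.024 ]
 [0.4655 0.4115 0.024 ]]
[0.50053217 0.21243568 0.024     ]
rack -93.32448771230636
```

```bash
cat >> h.py <<'E'
def goal(x,y,z,yaw,s=None):
    "row (tool axes) to put the TCP at x,y,z pointing down with tool y at yaw deg (mod 180)"
    s=s or monitor.observe(); R0=R.from_quat(s['tool_rot']); m=R0.as_matrix(); cy=np.degrees(np.arctan2(m[1,1],m[0,1]))
    yaw=cy+(yaw-cy+90)%180-90; a=np.radians(yaw); ty=np.array([np.cos(a),np.sin(a),0]); tz=np.array([0,0,-1.]); tx=np.cross(ty,tz)
    rv=(R0.inv()*R.from_matrix(np.c_[tx,ty,tz])).as_rotvec(degrees=True)/6
    d=R0.inv().apply(np.array([x,y,z])-s['ee_pos']); return np.r_[d,rv].round(4).tolist()
def st():
    s=monitor.observe(); m=R.from_quat(s['tool_rot']).as_matrix(); print('t',round(s['clock'],2),'p',np.round(s['ee_pos'],4),'yaw',np.degrees(np.arctan2(m[1,1],m[0,1])).round(1),'q',np.round(s['q'],2),'gap',round(s['finger_gap'],4)); return s
E
python3 -c "
from h import *
print(goal(.5,-.25,.36,-40)); print(goal(.46,.16,.36,-3.5))"
```

```text
[0.3775, -0.2373, -0.1148, -0.0158, -0.0048, -4.8395]
[0.4869, -0.6345, -0.1141, -0.0141, -0.0099, -10.9228]
```

>>> arm_command(
  commands=[
    [0.377, -0.237, -0.115, 0, 0, -4.8, 0.09],
    [0.377, -0.237, -0.115, 0, 0, -4.8, 0.09],
    [0.377, -0.237, -0.115, 0, 0, -4.8, 0.09],
    [0.377, -0.237, -0.115, 0, 0, -4.8, 0.09],
    [0.377, -0.237, -0.115, 0, 0, -4.8, 0.09],
    [0.377, -0.237, -0.115, 0, 0, -4.8, 0.09],
    [0.377, -0.237, -0.115, 0, 0, -4.8, 0.09],
    [0.377, -0.237, -0.115, 0, 0, -4.8, 0.09],
    [0.377, -0.237, -0.115, 0, 0, -4.8, 0.09],
    [0.377, -0.237, -0.115, 0, 0, -4.8, 0.09],
    [0.487, -0.634, -0.114, 0, 0, -10.9, 0.09],
    [0.487, -0.634, -0.114, 0, 0, -10.9, 0.09],
    [0.487, -0.634, -0.114, 0, 0, -10.9, 0.09],
    [0.487, -0.634, -0.114, 0, 0, -10.9, 0.09],
    [0.487, -0.634, -0.114, 0, 0, -10.9, 0.09],
    [0.487, -0.634, -0.114, 0, 0, -10.9, 0.09],
    [0.487, -0.634, -0.114, 0, 0, -10.9, 0.09],
    [0.487, -0.634, -0.114, 0, 0, -10.9, 0.09],
    [0.487, -0.634, -0.114, 0, 0, -10.9, 0.09],
    [0.487, -0.634, -0.114, 0, 0, -10.9, 0.09],
  ],
)

```text
clock: 1.77
ee_pos: [0.4607, 0.1336, 0.3592]
tool_rot: [0.729, 0.684, -0.0, 0.001]
wrist_force: [0.9, -0.9, 0.0]
finger_gap: 0.09
finger_force: 0.0
```

```bash
python3 -c "
from h import *
s=st(); c=cap('wrist','w1'); E=c['extrinsics']; print((-E[:3,:3].T@E[:3,3]).round(3)); print(E[:3,:3].round(2))
for n,p in dict(flux=(.507,.350,.08),can=(.504,.263,.146),wash=(.499,.163,.114),jar=(.491,.072,.066)).items(): print(n,proj(c,p).round(0))
"
```

```text
t 1.77 p [0.4607 0.1336 0.3592] yaw -3.7 q [ 0.66  0.17 -1.1   1.8   0.16  1.27 -0.55] gap 0.09
[0.466 0.211 0.499]
[[ 1.   -0.06  0.  ]
 [-0.06 -0.95  0.29]
 [-0.02 -0.29 -0.96]]
flux [[345. -31.]]
can [[352.  42.]]
wash [[348. 141.]]
jar [[341. 205.]]
```

View pics/w1.png

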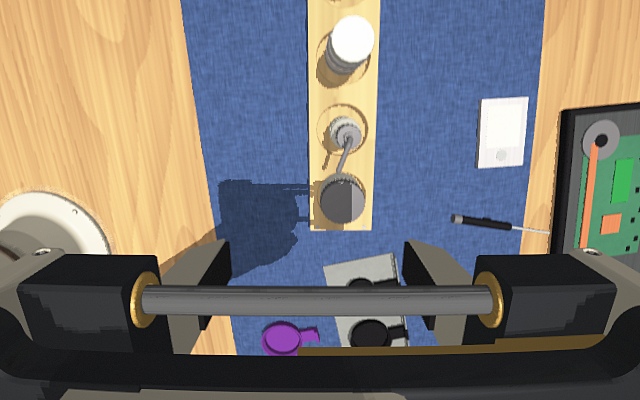

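The wrist view shows the can (352,41), the wash-bottle cap near (346,132) with its spout running down to about (340,173), and the jar lid (342,200). I'll enlarge it.

```bash
python3 -c "
from h import *
crop('w1',295,0,395,240,2.5,'c3')
import cv2,numpy as np
im=cv2.imread('pics/w1.png'); a=cv2.resize(im[95:235,290:400],None,fx=4.2,fy=4.2,interpolation=2); b=cv2.resize(im[0:100,290:400],None,fx=2.8,fy=2.8,interpolation=2)
o=np.zeros((588,790,3),'u1'); o[:588,:462]=a; o[:280,470:470+308]=b; cv2.imwrite('pics/c3.png',o)"
```

```text
(no output)
```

View pics/c3.png

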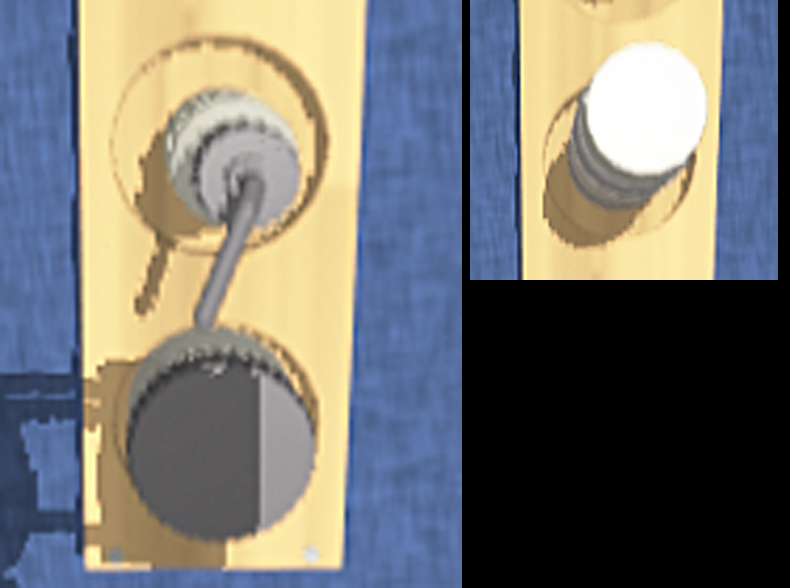

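```bash
python3 -c "
from h import *
c=load('w1')
for b in(.004,.010):
  w=at(c,(349.5,136.4),.108+b); t=at(c,(338.3,171.7),.126+b); d=t-w
  print('wash',w.round(4),'tip',t.round(4),np.hypot(*d[:2]).round(4),np.degrees(np.arctan2(d[1],d[0])).round(1))
  print('jar',at(c,(342.6,201.4),.06+b).round(4),'can',at(c,(352.5,38.6),.14+b).round(4))
st()
m=monitor.observe()
w=at(c,(349.5,136.4),.114); print(goal(w[0],w[1],.30,-27),goal(w[0],w[1],.106,-27))
"
```

```text
wash [0.5015 0.1682 0.112 ] tip [0.4858 0.1317 0.13  ] 0.0397 -113.3
jar [0.4933 0.0761 0.064 ] can [0.5052 0.2668 0.144 ]
wash [0.5009 0.1688 0.118 ] tip [0.4855 0.133  0.136 ] 0.039 -113.3
jar [0.4929 0.0779 0.07  ] can [0.5046 0.2658 0.15  ]
t 1.82 p [0.459  0.1439 0.3602] yaw -3.0 q [ 0.65  0.17 -1.11  1.8   0.15  1.27 -0.55] gap 0.0902
[0.0264, 0.0408, 0.0604, 0.0088, -0.05, 3.9925] [0.0255, 0.0404, 0.2544, 0.0088, -0.05, 3.9925]
```

>>> arm_command(
  commands=[
    [0.02, 0.04, 0.08, 0, 0, 3.4, 0.06],
    [0.02, 0.04, 0.08, 0, 0, 3.4, 0.06],
    [0.02, 0.04, 0.08, 0, 0, 3.4, 0.06],
    [0.02, 0.04, 0.08, 0, 0, 3.4, 0.06],
    [0.02, 0.04, 0.08, 0, 0, 3.4, 0.06],
    [0.02, 0.04, 0.08, 0, 0, 3.4, 0.06],
  ],
)

```text
clock: 2.32
ee_pos: [0.5025, 0.1498, 0.2802]
tool_rot: [0.838, 0.546, 0.0, 0.0]
wrist_force: [0.7, 0.5, 0.3]
finger_gap: 0.0606
finger_force: 0.0
```

```bash
python3 -c "
from h import *
s=st(); c=cap('wrist','w2'); st()
u=proj(c,(.5,.167,.114))[0].astype(int); print(u)
x0=max(u[0]-120,0); y0=max(u[1]-110,0); print(x0,y0)
crop('w2',x0,y0,min(x0+260,640),min(y0+190,400),3,'c4')
"
```

```text
t 2.32 p [0.5025 0.1498 0.2802] yaw -23.8 q [ 0.46  0.35 -0.97  1.81  0.31  1.15 -1.03] gap 0.0606
t 2.37 p [0.5028 0.1496 0.2806] yaw -23.9 q [ 0.46  0.35 -0.97  1.81  0.31  1.14 -1.04] gap 0.0604
[305 170]
185 60
```

View pics/c4.png

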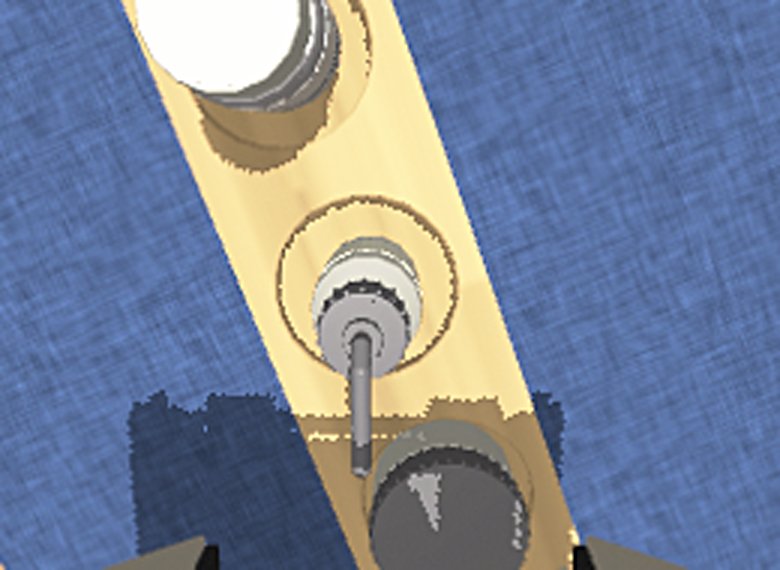

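```bash
python3 -c "
from h import *
c=load('w2'); w=at(c,(306,171),.114); print(w,at(c,(305.3,217.7),.132))
print(goal(w[0],w[1],.107,-23.9))
"
```

```text
[0.50034008 0.16627064 0.114     ] [0.48392851 0.13021337 0.132     ]
[0.0141, -0.0093, 0.1736, 0.0175, -0.008, 0.0064]
```

>>> arm_command(
  commands=[
    [0.014, -0.009, 0.03, 0, 0, 0, 0.06],
    [0.014, -0.009, 0.06, 0, 0, 0, 0.06],
    [0.014, -0.009, 0.09, 0, 0, 0, 0.06],
    [0.014, -0.009, 0.12, 0, 0, 0, 0.06],
    [0.014, -0.009, 0.145, 0, 0, 0, 0.06],
    [0.014, -0.009, 0.165, 0, 0, 0, 0.06],
    [0.014, -0.009, 0.174, 0, 0, 0, 0.06],
    [0.014, -0.009, 0.174, 0, 0, 0, 0.06],
    [0.014, -0.009, 0.174, 0, 0, 0, 0.06],
    [0.014, -0.009, 0.174, 0, 0, 0, 0.02],
    [0.014, -0.009, 0.174, 0, 0, 0, 0.02],
    [0.014, -0.009, 0.174, 0, 0, 0, 0.02],
    [0.014, -0.009, 0.174, 0, 0, 0, 0.02],
    [0.014, -0.009, 0.174, 0, 0, 0, 0.02],
    [0.014, -0.009, 0.174, 0, 0, 0, 0.02],
    [0.014, -0.009, 0.174, 0, 0, 0, 0.02],
  ],
  newtons=15,
)

```text
clock: 3.7
ee_pos: [0.5002, 0.1661, 0.1054]
tool_rot: [0.839, 0.544, 0.0, 0.0]
wrist_force: [0.5, -0.6, 3.1]
finger_gap: 0.0277
finger_force: 15.0
```

```bash
python3 -c "
from h import *
s=st(); print(s['finger_force'],s['wrist_force']); p=s['ee_pos']
print(goal(p[0],p[1],.30,-23.9)); print(goal(.5455,-.2905,.30,-81.4))
"
```

```text
t 3.7 p [0.5002 0.1661 0.1054] yaw -24.0 q [ 0.27  0.58 -0.81  1.96  0.56  0.84 -1.27] gap 0.0277
14.992054132162593 [ 0.492502   -0.55057396  3.07418807]
[0.0001, 0.0001, -0.1946, 0.0037, -0.0028, -0.0217]
[-0.3985, 0.2274, -0.1946, 0.002, -0.0045, 9.5616]
```

>>> arm_command(
  commands=[
    [0, 0, -0.02, 0, 0, 0, 0.02],
    [0, 0, -0.05, 0, 0, 0, 0.02],
    [0, 0, -0.085, 0, 0, 0, 0.02],
    [0, 0, -0.125, 0, 0, 0, 0.02],
    [0, 0, -0.16, 0, 0, 0, 0.02],
    [-0.03, 0.017, -0.19, 0, 0, 0.7, 0.02],
    [-0.06, 0.034, -0.195, 0, 0, 1.4, 0.02],
    [-0.09, 0.051, -0.195, 0, 0, 2.1, 0.02],
    [-0.12, 0.068, -0.195, 0, 0, 2.8, 0.02],
    [-0.15, 0.085, -0.195, 0, 0, 3.5, 0.02],
    [-0.18, 0.102, -0.195, 0, 0, 4.2, 0.02],
    [-0.21, 0.12, -0.195, 0, 0, 5.0, 0.02],
    [-0.24, 0.137, -0.195, 0, 0, 5.7, 0.02],
    [-0.27, 0.154, -0.195, 0, 0, 6.5, 0.02],
    [-0.3, 0.171, -0.195, 0, 0, 7.2, 0.02],
    [-0.33, 0.188, -0.195, 0, 0, 8.0, 0.02],
    [-0.36, 0.205, -0.195, 0, 0, 8.8, 0.02],
    [-0.38, 0.217, -0.195, 0, 0, 9.5, 0.02],
    [-0.398, 0.227, -0.195, 0, 0, 9.6, 0.02],
    [-0.398, 0.227, -0.195, 0, 0, 9.6, 0.02],
  ],
  newtons=20,
)

```text
clock: 5.37
ee_pos: [0.5438, -0.2962, 0.2988]
tool_rot: [0.998, 0.069, -0.001, 0.001]
wrist_force: [-0.7, -0.7, -1.1]
finger_gap: 0.0275
finger_force: 20.0
```

```bash
python3 -c "
from h import *
s=st(); print(s['finger_force'],s['wrist_force'])
c=cap('wrist','w3'); s=st()
for n,p in dict(c40=(.5181,-.1031),c61=(.5324,-.197),c51=(.5455,-.2905),c72=(.5604,-.3839)).items(): print(n,proj(c,(*p,.02)).round(0))
"
```

```text
t 5.37 p [ 0.5438 -0.2962  0.2988] yaw -82.1 q [ 0.9   0.43 -0.6   1.57  0.26  1.23 -1.18] gap 0.0275
20.010115429759026 [-0.69285036 -0.66935394 -1.11036445]
t 5.42 p [ 0.5441 -0.2931  0.2989] yaw -81.9 q [ 0.9   0.43 -0.61  1.57  0.26  1.23 -1.18] gap 0.0276
c40 [[163. 164.]]
c61 [[236. 163.]]
c51 [[311. 162.]]
c72 [[385. 161.]]
```

View pics/w3.png

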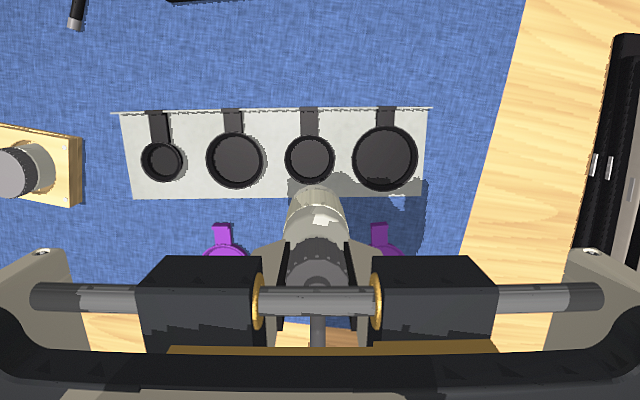

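The wrist view shows the bottle held upright with its spout toward the front. The cups are at (162,161), (236,160), (310,159) and (385,158), within 3 px of prediction.

```bash
python3 -c "
from h import *
c=load('w3')
for n,u in dict(c40=(162,161),c61=(236,160),c51=(310,159),c72=(385,158)).items(): print(n,at(c,u,.022).round(4))
st(); print(goal(.5465,-.290,.13,-81.4),goal(.5465,-.290,.108,-81.4))
"
```

```text
c40 [ 0.5224 -0.1029  0.022 ]
c61 [ 0.5362 -0.1971  0.022 ]
c51 [ 0.55   -0.2892  0.022 ]
c72 [ 0.5644 -0.3823  0.022 ]
t 5.42 p [ 0.5441 -0.2931  0.2989] yaw -81.9 q [ 0.9   0.43 -0.61  1.57  0.26  1.23 -1.18] gap 0.0276
[0.003, -0.0027, 0.1689, -0.0032, 0.0152, -0.0842] [0.0031, -0.0027, 0.1909, -0.0032, 0.0152, -0.0842]
```

>>> arm_command(
  commands=[
    [0.003, 0, 0.03, 0, 0, 0, 0.02],
    [0.003, 0, 0.06, 0, 0, 0, 0.02],
    [0.003, 0, 0.09, 0, 0, 0, 0.02],
    [0.003, 0, 0.12, 0, 0, 0, 0.02],
    [0.003, 0, 0.14, 0, 0, 0, 0.02],
    [0.003, 0, 0.15, 0, 0, 0, 0.02],
    [0.003, 0, 0.15, 0, 0, 0, 0.02],
    [0.003, 0, 0.15, 0, 0, 0, 0.02],
    [0.003, 0, 0.15, 0, 0, 0, 0.02],
  ],
)

```text
clock: 6.17
ee_pos: [0.5496, -0.2894, 0.1519]
tool_rot: [0.997, 0.073, 0.001, 0.001]
wrist_force: [-0.2, 0.2, -1.1]
finger_gap: 0.0275
finger_force: 20.0
```

```bash
python3 -c "
from h import *
c=cap('wrist','w4'); s=st(); print(s['wrist_force'])
for n,p in dict(c61=(.5324,-.197),c51=(.5455,-.2905),c72=(.5604,-.3839)).items(): print(n,proj(c,(*p,.02)).round(0))
crop('w4',190,60,450,250,3,'c5')
"
```

```text
t 6.22 p [ 0.5496 -0.2898  0.1522] yaw -81.6 q [ 0.85  0.58 -0.55  1.7   0.36  0.96 -1.27] gap 0.0277
[0.31186627 0.75446341 0.0074769 ]
c61 [[204. 202.]]
c51 [[315. 202.]]
c72 [[426. 201.]]
```

View pics/c5.png

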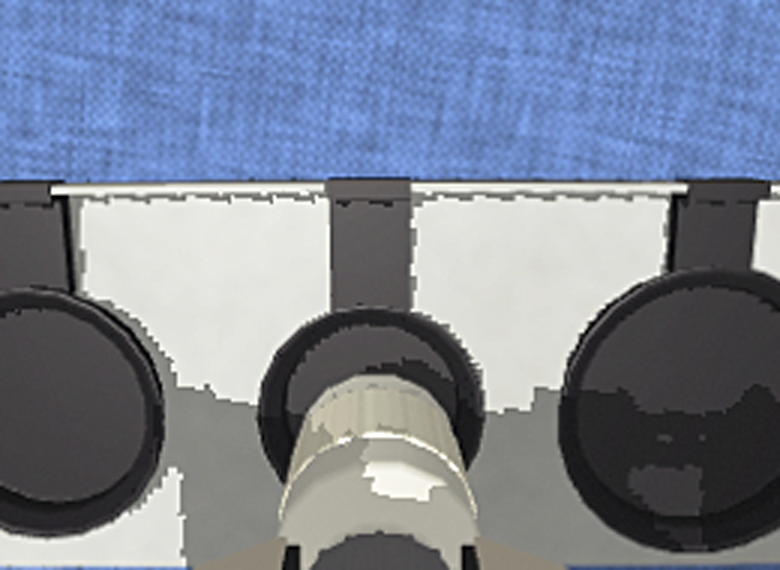

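```bash
python3 -c "
from h import *
c=load('w4')
for n,u in dict(c51=(313.7,198.3),c61=(190-(0)+ (20/3),197),c72=(190+703/3,196.5)).items(): print(n,at(c,u,.021).round(4))
"
```

```text
c51 [ 0.5492 -0.2889  0.021 ]
c61 [ 0.5359 -0.1905  0.021 ]
c72 [ 0.5644 -0.3814  0.021 ]
```

>>> arm_command(
  commands=[
    [0, 0, 0.015, 0, 0, 0, 0.02],
    [0, 0, 0.03, 0, 0, 0, 0.02],
    [0, 0, 0.036, 0, 0, 0, 0.02],
    [0, 0, 0.038, 0, 0, 0, 0.02],
    [0, 0, 0.038, 0, 0, 0, 0.02],
    [0, 0, 0.04, 0, 0, 0, 0.02],
    [0, 0, 0.04, 0, 0, 0, 0.02],
  ],
)

```text
clock: 6.8
ee_pos: [0.5488, -0.2898, 0.1109]
tool_rot: [0.997, 0.073, 0.001, 0.0]
wrist_force: [0.3, 0.9, -0.8]
finger_gap: 0.0278
finger_force: 20.0
```

>>> arm_command(
  commands=[
    [0, 0, 0.001, 0, 0, 0, 0.02],
    [0, 0, 0.002, 0, 0, 0, 0.02],
    [0, 0, 0.003, 0, 0, 0, 0.02],
    [0, 0, 0.003, 0, 0, 0, 0.02],
  ],
)

```text
clock: 7.13
ee_pos: [0.5481, -0.2896, 0.107]
tool_rot: [0.997, 0.073, -0.0, -0.0]
wrist_force: [-1.1, -0.2, -1.1]
finger_gap: 0.0275
finger_force: 20.0
```

>>> arm_command(
  commands=[
    [0, 0, 0.001, 0, 0, 0, 0.02],
    [0, 0, 0.001, 0, 0, 0, 0.02],
    [0, 0, 0.002, 0, 0, 0, 0.02],
    [0, 0, 0.002, 0, 0, 0, 0.02],
  ],
)

```text
clock: 7.47
ee_pos: [0.5481, -0.2895, 0.1049]
tool_rot: [0.997, 0.073, -0.0, -0.0]
wrist_force: [0.6, 0.3, -0.8]
finger_gap: 0.0276
finger_force: 20.0
```

>>> arm_command(
  commands=[
    [0, 0, 0.001, 0, 0, 0, 0.02],
    [0, 0, 0.001, 0, 0, 0, 0.02],
    [0, 0, 0.0015, 0, 0, 0, 0.02],
    [0, 0, 0.0015, 0, 0, 0, 0.02],
  ],
)

```text
clock: 7.8
ee_pos: [0.5482, -0.2896, 0.1036]
tool_rot: [0.997, 0.073, -0.0, -0.0]
wrist_force: [-0.9, 0.5, -1.7]
finger_gap: 0.0278
finger_force: 20.0
```

>>> arm_command(
  commands=[
    [0, 0, 0.001, 0, 0, 0, 0.02],
    [0, 0, 0.001, 0, 0, 0, 0.02],
    [0, 0, 0.0015, 0, 0, 0, 0.02],
    [0, 0, 0.0015, 0, 0, 0, 0.02],
  ],
)

```text
clock: 8.13
ee_pos: [0.5485, -0.2896, 0.1025]
tool_rot: [0.997, 0.073, 0.0, 0.0]
wrist_force: [-0.5, 1.5, 2.8]
finger_gap: 0.027
finger_force: 20.0
```

>>> arm_command(
  commands=[
    [0, 0, 0.0005, 0, 0, 0, 0.02],
    [0, 0, 0.001, 0, 0, 0, 0.02],
    [0, 0, 0.001, 0, 0, 0, 0.02],
  ],
)

```text
clock: 8.38
ee_pos: [0.549, -0.2895, 0.1024]
tool_rot: [0.997, 0.073, 0.001, 0.0]
wrist_force: [-1.8, 1.2, 8.3]
finger_gap: 0.0278
finger_force: 20.1
```

>>> arm_command(
  commands=[
    [0, 0, -0.001, 0, 0, 0, 0.04],
    [0, 0, -0.001, 0, 0, 0, 0.055],
    [0, 0, -0.001, 0, 0, 0, 0.055],
    [0, 0, -0.001, 0, 0, 0, 0.055],
    [0, 0, -0.02, 0, 0, 0, 0.055],
    [0, 0, -0.05, 0, 0, 0, 0.055],
    [0, 0, -0.09, 0, 0, 0, 0.055],
    [0, 0, -0.13, 0, 0, 0, 0.08],
    [0, 0, -0.17, 0, 0, 0, 0.08],
    [0, 0, -0.19, 0, 0, 0, 0.08],
    [0, 0, -0.19, 0, 0, 0, 0.08],
    [0, 0, -0.19, 0, 0, 0, 0.08],
  ],
)

```text
clock: 9.38
ee_pos: [0.5488, -0.29, 0.2926]
tool_rot: [0.997, 0.073, 0.001, 0.001]
wrist_force: [0.3, 0.2, -0.1]
finger_gap: 0.0791
finger_force: 0.0
```

```bash
python3 -c "
from h import *
c=cap('wrist','w5'); s=st()
crop('w5',130,80,450,300,2.4,'c6')
print(goal(.50,.235,.30,-3.5))
"
```

```text
t 9.43 p [ 0.5478 -0.2897  0.2908] yaw -81.7 q [ 0.89  0.44 -0.61  1.58  0.26  1.21 -1.19] gap 0.0794
[0.0288, -0.5261, -0.0093, -0.001, 0.0047, -13.0254]
```

View pics/c6.png

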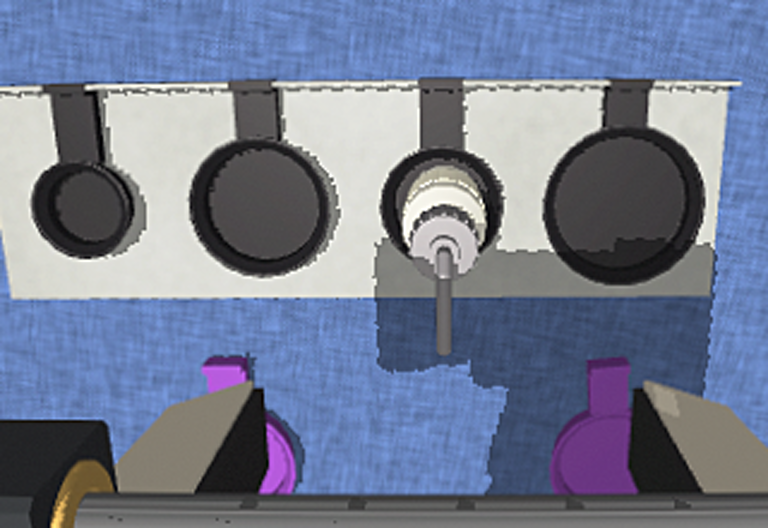

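The wash bottle stands in the 51 cup with its spout toward the front. The free cup rims are at (165,167), (239,166) and (390,165).

```bash
python3 -c "
from h import *
c=load('w5')
for n,u in dict(c40=(164.6,167.5),c61=(238.8,166.3),c51=(313.7,167),c72=(390,165.4)).items(): print(n,at(c,u,.021).round(4))
print('cap',at(c,(315.4,181.3),.112))
"
```

```text
c40 [ 0.5205 -0.1025  0.021 ]
c61 [ 0.5353 -0.196   0.021 ]
c51 [ 0.5478 -0.2888  0.021 ]
c72 [ 0.5637 -0.3827  0.021 ]
cap [ 0.55148816 -0.29047053  0.112     ]
```

>>> arm_command(
  commands=[
    [0, -0.04, -0.02, 0, 0, -1, 0.08],
    [0, -0.08, -0.03, 0, 0, -2, 0.08],
    [0, -0.12, -0.03, 0, 0, -3, 0.08],
    [0, -0.16, -0.03, 0, 0, -4, 0.08],
    [0, -0.2, -0.03, 0, 0, -5, 0.08],
    [0, -0.24, -0.03, 0, 0, -6, 0.08],
    [0, -0.28, -0.03, 0, 0, -7, 0.08],
    [0, -0.32, -0.03, 0, 0, -8, 0.08],
    [0.01, -0.36, -0.03, 0, 0, -9, 0.08],
    [0.015, -0.4, -0.03, 0, 0, -10, 0.08],
    [0.02, -0.44, -0.03, 0, 0, -11, 0.08],
    [0.025, -0.48, -0.03, 0, 0, -12, 0.08],
    [0.029, -0.51, -0.03, 0, 0, -13, 0.08],
    [0.029, -0.526, -0.03, 0, 0, -13, 0.08],
    [0.029, -0.526, -0.03, 0, 0, -13, 0.08],
    [0.029, -0.526, -0.03, 0, 0, -13, 0.08],
    [0.029, -0.526, -0.03, 0, 0, -13, 0.08],
  ],
)

```text
clock: 10.85
ee_pos: [0.5003, 0.2334, 0.3197]
tool_rot: [0.73, 0.684, -0.001, -0.0]
wrist_force: [0.0, -0.9, -0.5]
finger_gap: 0.0795
finger_force: 0.0
```

```bash
python3 -c "
from h import *
c=cap('wrist','w6'); s=st()
for n,p in dict(flux=(.5075,.352,.083),can=(.505,.266,.149),jar=(.4925,.075,.069)).items(): print(n,proj(c,p).round(0))
"
```

```text
t 10.9 p [0.5006 0.233  0.32  ] yaw -3.8 q [ 0.34  0.4  -1.06  1.69  0.37  1.26 -0.87] gap 0.0796
flux [[316.  59.]]
can [[319. 150.]]
jar [[318. 286.]]
```

View pics/w6.png

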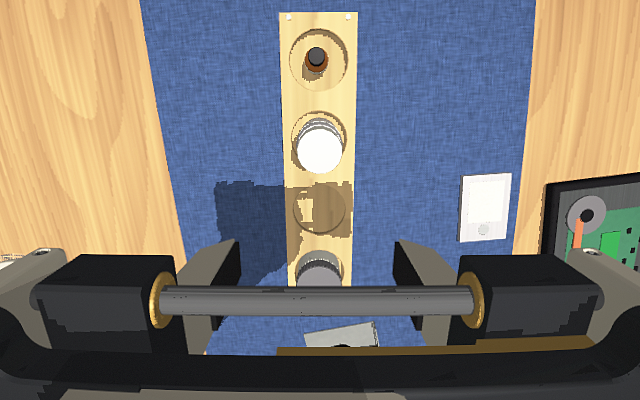

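```bash
python3 -c "
from h import *
c=load('w6'); print(at(c,(319.5,149),.148),at(c,(316,57),.082))
print(goal(.505,.267,.134,-3.5))
"
```

```text
[0.50539361 0.26647552 0.148     ] [0.50763294 0.35426079 0.082     ]
[0.0345, 0.0024, 0.1859, -0.0142, 0.0155, -0.0471]
```

>>> arm_command(
  commands=[
    [0.034, 0.003, 0.02, 0, 0, 0, 0.08],
    [0.034, 0.003, 0.05, 0, 0, 0, 0.08],
    [0.034, 0.003, 0.08, 0, 0, 0, 0.08],
    [0.034, 0.003, 0.11, 0, 0, 0, 0.08],
    [0.034, 0.003, 0.14, 0, 0, 0, 0.08],
    [0.034, 0.003, 0.165, 0, 0, 0, 0.08],
    [0.034, 0.003, 0.18, 0, 0, 0, 0.08],
    [0.034, 0.003, 0.186, 0, 0, 0, 0.08],
    [0.034, 0.003, 0.186, 0, 0, 0, 0.08],
    [0.034, 0.003, 0.186, 0, 0, 0, 0.035],
    [0.034, 0.003, 0.186, 0, 0, 0, 0.035],
    [0.034, 0.003, 0.186, 0, 0, 0, 0.035],
    [0.034, 0.003, 0.186, 0, 0, 0, 0.035],
    [0.034, 0.003, 0.186, 0, 0, 0, 0.035],
    [0.034, 0.003, 0.186, 0, 0, 0, 0.035],
    [0.034, 0.003, 0.186, 0, 0, 0, 0.035],
  ],
  newtons=20,
)

```text
clock: 12.23
ee_pos: [0.5057, 0.269, 0.1357]
tool_rot: [0.729, 0.684, 0.0, 0.0]
wrist_force: [-0.4, 0.2, 2.5]
finger_gap: 0.043
finger_force: 35.2
```

```bash
python3 -c "
from h import *
s=st(); print(s['finger_force'],s['wrist_force']); p=s['ee_pos']
print(goal(.535,-.1965,.31,8.6))
"
```

```text
t 12.23 p [0.5057 0.269  0.1357] yaw -3.6 q [ 0.13  0.64 -0.89  1.83  0.6   0.97 -1.09] gap 0.043
35.206581391976215 [-0.43754627  0.21144141  2.49232558]
[-0.4627, 0.0588, -0.1744, 0.0066, -0.0013, -2.0391]
```

>>> arm_command(
  commands=[
    [0, 0, -0.015, 0, 0, 0, 0.035],
    [0, 0, -0.04, 0, 0, 0, 0.035],
    [0, 0, -0.07, 0, 0, 0, 0.035],
    [0, 0, -0.105, 0, 0, 0, 0.035],
    [0, 0, -0.14, 0, 0, 0, 0.035],
    [-0.02, 0.002, -0.165, 0, 0, 0, 0.035],
    [-0.05, 0.006, -0.175, 0, 0, -0.2, 0.035],
    [-0.085, 0.01, -0.175, 0, 0, -0.4, 0.035],
    [-0.12, 0.015, -0.175, 0, 0, -0.5, 0.035],
    [-0.155, 0.02, -0.175, 0, 0, -0.7, 0.035],
    [-0.19, 0.024, -0.175, 0, 0, -0.8, 0.035],
    [-0.225, 0.029, -0.175, 0, 0, -1, 0.035],
    [-0.26, 0.033, -0.175, 0, 0, -1.1, 0.035],
    [-0.295, 0.038, -0.175, 0, 0, -1.3, 0.035],
    [-0.33, 0.042, -0.175, 0, 0, -1.5, 0.035],
    [-0.365, 0.047, -0.175, 0, 0, -1.6, 0.035],
    [-0.4, 0.051, -0.175, 0, 0, -1.8, 0.035],
    [-0.43, 0.055, -0.175, 0, 0, -2, 0.035],
    [-0.45, 0.058, -0.175, 0, 0, -2.04, 0.035],
    [-0.46, 0.059, -0.175, 0, 0, -2.04, 0.035],
  ],
)

```text
clock: 13.9
ee_pos: [0.5346, -0.1982, 0.3102]
tool_rot: [0.654, 0.757, -0.0, -0.0]
wrist_force: [0.6, -0.9, -1.1]
finger_gap: 0.0424
finger_force: 35.0
```

```bash
python3 -c "
from h import *
s=st(); print(s['finger_force'],s['wrist_force']); p=s['ee_pos']
print(goal(.535,-.1935,.17,8.6))
"
```

```text
t 13.9 p [ 0.5346 -0.1982  0.3102] yaw 8.3 q [ 1.09  0.45 -1.04  1.67  0.4   1.26  0.12] gap 0.0424
34.966491813829634 [ 0.61377439 -0.94224247 -1.06789794]
[0.0047, 0.0012, 0.1402, -0.0067, 0.0051, -0.0458]
```

>>> arm_command(
  commands=[
    [0, 0, 0.02, 0, 0, 0, 0.035],
    [0, 0, 0.05, 0, 0, 0, 0.035],
    [0, 0, 0.08, 0, 0, 0, 0.035],
    [0, 0, 0.11, 0, 0, 0, 0.035],
    [0, 0, 0.13, 0, 0, 0, 0.035],
    [0, 0, 0.14, 0, 0, 0, 0.035],
    [0, 0, 0.14, 0, 0, 0, 0.035],
    [0, 0, 0.14, 0, 0, 0, 0.035],
  ],
)

```text
clock: 14.57
ee_pos: [0.5357, -0.1932, 0.1709]
tool_rot: [0.652, 0.758, 0.0, 0.0]
wrist_force: [-0.0, -0.4, -0.7]
finger_gap: 0.0429
finger_force: 35.0
```

```bash
python3 -c "
from h import *
c=cap('wrist','w7'); s=st(); print(goal(.535,-.1935,.133,8.6)); print(proj(c,(.535,-.196,.021)))
crop('w7',190,60,450,250,3,'c7')
"
```

```text
t 14.62 p [ 0.5364 -0.1935  0.1717] yaw 8.6 q [ 1.    0.59 -0.93  1.81  0.55  1.02 -0.  ] gap 0.043
[0.0002, -0.0014, 0.0387, 0.019, 0.0053, 0.0071]
[[314.84209894 192.85947394]]
```

View pics/c7.png

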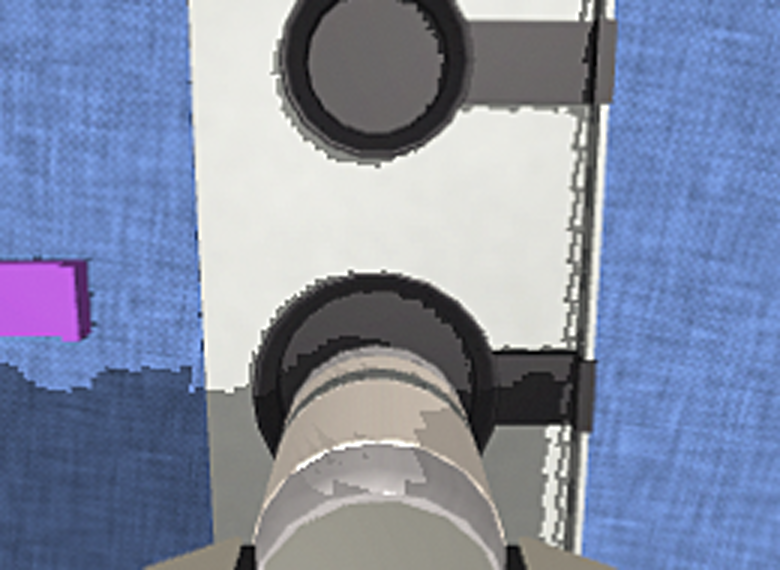

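>>> arm_command(
  commands=[
    [0, -0.001, 0.012, 0, 0, 0, 0.035],
    [0, -0.001, 0.024, 0, 0, 0, 0.035],
    [0, -0.001, 0.031, 0, 0, 0, 0.035],
    [0, -0.001, 0.034, 0, 0, 0, 0.035],
    [0, -0.001, 0.0355, 0, 0, 0, 0.035],
    [0, -0.001, 0.037, 0, 0, 0, 0.035],
    [0, -0.001, 0.037, 0, 0, 0, 0.035],
    [0, -0.001, 0.037, 0, 0, 0, 0.035],
  ],
)

```text
clock: 15.28
ee_pos: [0.5345, -0.1942, 0.1334]
tool_rot: [0.652, 0.758, 0.0, 0.0]
wrist_force: [-0.3, -0.3, -2.3]
finger_gap: 0.0427
finger_force: 35.0
```

>>> arm_command(
  commands=[
    [0, 0, 0.001, 0, 0, 0, 0.035],
    [0, 0, 0.001, 0, 0, 0, 0.035],
    [0, 0, 0.0015, 0, 0, 0, 0.035],
    [0, 0, 0.0015, 0, 0, 0, 0.035],
  ],
)

```text
clock: 15.62
ee_pos: [0.5348, -0.1943, 0.1326]
tool_rot: [0.652, 0.758, -0.0, 0.001]
wrist_force: [-2.3, -0.0, 6.4]
finger_gap: 0.0427
finger_force: 35.3
```

>>> arm_command(
  commands=[
    [0, 0, -0.001, 0, 0, 0, 0.055],
    [0, 0, -0.001, 0, 0, 0, 0.075],
    [0, 0, -0.001, 0, 0, 0, 0.075],
    [0, 0, -0.001, 0, 0, 0, 0.075],
    [0, 0, -0.001, 0, 0, 0, 0.075],
    [0, 0, -0.02, 0, 0, 0, 0.075],
    [0, 0, -0.05, 0, 0, 0, 0.075],
    [0, 0, -0.09, 0, 0, 0, 0.075],
    [0, 0, -0.13, 0, 0, 0, 0.075],
    [0, 0, -0.17, 0, 0, 0, 0.075],
    [0, 0, -0.17, 0, 0, 0, 0.075],
    [0, 0, -0.17, 0, 0, 0, 0.075],
  ],
)

```text
clock: 16.62
ee_pos: [0.5358, -0.1944, 0.3042]
tool_rot: [0.652, 0.758, 0.001, 0.003]
wrist_force: [0.3, 0.8, -0.9]
finger_gap: 0.0745
finger_force: 0.0
```

```bash
python3 -c "
from h import *
s=st(); print(goal(.5075,.32,.26,-3.5))
"
```

```text
t 16.62 p [ 0.5358 -0.1944  0.3042] yaw 8.6 q [ 1.08  0.45 -1.04  1.68  0.41  1.24  0.11] gap 0.0745
[0.513, 0.0486, 0.0428, 0.0439, 0.0262, 2.0144]
```

>>> arm_command(
  commands=[
    [0.04, 0.004, 0, 0, 0, 0.2, 0.06],
    [0.08, 0.008, 0, 0, 0, 0.3, 0.06],
    [0.12, 0.012, 0, 0, 0, 0.5, 0.06],
    [0.16, 0.015, 0, 0, 0, 0.6, 0.06],
    [0.2, 0.019, 0, 0, 0, 0.8, 0.06],
    [0.24, 0.023, 0.01, 0, 0, 0.9, 0.06],
    [0.28, 0.027, 0.01, 0, 0, 1.1, 0.06],
    [0.32, 0.03, 0.02, 0, 0, 1.2, 0.06],
    [0.36, 0.034, 0.03, 0, 0, 1.4, 0.06],
    [0.4, 0.038, 0.04, 0, 0, 1.6, 0.06],
    [0.44, 0.042, 0.043, 0, 0, 1.8, 0.06],
    [0.48, 0.046, 0.043, 0.04, 0.03, 2, 0.06],
    [0.513, 0.049, 0.043, 0.04, 0.03, 2, 0.06],
    [0.513, 0.049, 0.043, 0.04, 0.03, 2, 0.06],
    [0.513, 0.049, 0.043, 0.04, 0.03, 2, 0.06],
    [0.513, 0.049, 0.043, 0.04, 0.03, 2, 0.06],
  ],
)

```text
clock: 17.95
ee_pos: [0.5054, 0.3195, 0.257]
tool_rot: [0.728, 0.686, -0.002, -0.003]
wrist_force: [0.5, -0.2, -0.3]
finger_gap: 0.0601
finger_force: 0.0
```

```bash
python3 -c "
from h import *
c=cap('wrist','w8'); s=st()
u=proj(c,(.5075,.354,.083))[0]; print(u); x,y=u.astype(int)
g=cv2.imread('pics/w8.png')[y-25:y+26,x-25:x+26]; v=g.max(2)
# dark cap blob
n,l,sta,ce=cv2.connectedComponentsWithStats((v<95).astype('u1')); print([(sta[i].tolist(),(ce[i]+[x-25,y-25]).round(1)) for i in range(1,n) if sta[i,4]>40])
crop('w8',x-60,y-50,x+60,y+50,5,'c8')
"
```

```text
t 18.0 p [0.5061 0.3185 0.2572] yaw -3.5 q [ 0.1   0.55 -0.98  1.66  0.48  1.2  -1.05] gap 0.0601
[317.17229035 147.6518156 ]
[([16, 13, 19, 21, 310], array([317.2, 144.9]))]
```

View pics/c8.png

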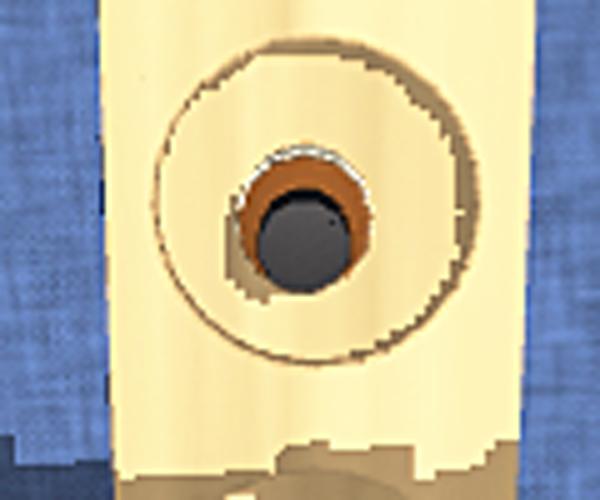

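```bash
python3 -c "
from h import *
c=load('w8'); p=at(c,(318.2,146.4),.081); print(p)
print(goal(p[0],p[1],.076,-3.5))
"
```

```text
[0.50850832 0.35484677 0.081     ]
[0.0363, 0.0013, 0.1812, -0.0563, -0.0038, 0.0046]
```

>>> arm_command(
  commands=[
    [0.036, 0.001, 0.02, 0, 0, 0, 0.05],
    [0.036, 0.001, 0.05, 0, 0, 0, 0.05],
    [0.036, 0.001, 0.08, 0, 0, 0, 0.05],
    [0.036, 0.001, 0.11, 0, 0, 0, 0.05],
    [0.036, 0.001, 0.14, 0, 0, 0, 0.05],
    [0.036, 0.001, 0.165, 0, 0, 0, 0.05],
    [0.036, 0.001, 0.178, 0, 0, 0, 0.05],
    [0.036, 0.001, 0.181, 0, 0, 0, 0.05],
    [0.036, 0.001, 0.181, 0, 0, 0, 0.05],
    [0.036, 0.001, 0.181, 0, 0, 0, 0.01],
    [0.036, 0.001, 0.181, 0, 0, 0, 0.01],
    [0.036, 0.001, 0.181, 0, 0, 0, 0.01],
    [0.036, 0.001, 0.181, 0, 0, 0, 0.01],
    [0.036, 0.001, 0.181, 0, 0, 0, 0.01],
    [0.036, 0.001, 0.181, 0, 0, 0, 0.01],
    [0.036, 0.001, 0.181, 0, 0, 0, 0.01],
  ],
  newtons=12,
)

```text
clock: 19.33
ee_pos: [0.5086, 0.3571, 0.0783]
tool_rot: [0.728, 0.686, -0.0, -0.002]
wrist_force: [-0.6, 0.1, 2.8]
finger_gap: 0.0176
finger_force: 12.0
```

```bash
python3 -c "
from h import *
s=st(); print(s['finger_force'],s['wrist_force']); p=s['ee_pos']
print(goal(.5205,-.102,.26,8.6))
"
```

```text
t 19.33 p [0.5086 0.3571 0.0783] yaw -3.4 q [-0.08  0.78 -0.82  1.73  0.68  0.94 -1.23] gap 0.0176
12.0001320540905 [-0.62059279  0.06762823  2.8290495 ]
[-0.457, 0.0384, -0.1833, -0.0314, -0.0338, -1.9988]
```

>>> arm_command(
  commands=[
    [0, 0, -0.02, 0, 0, 0, 0.01],
    [0, 0, -0.05, 0, 0, 0, 0.01],
    [0, 0, -0.085, 0, 0, 0, 0.01],
    [0, 0, -0.12, 0, 0, 0, 0.01],
    [0, 0, -0.15, 0, 0, 0, 0.01],
    [-0.02, 0.002, -0.175, 0, 0, 0, 0.01],
    [-0.05, 0.005, -0.183, 0, 0, -0.2, 0.01],
    [-0.085, 0.008, -0.183, 0, 0, -0.4, 0.01],
    [-0.12, 0.01, -0.183, 0, 0, -0.5, 0.01],
    [-0.155, 0.013, -0.183, 0, 0, -0.7, 0.01],
    [-0.19, 0.016, -0.183, 0, 0, -0.8, 0.01],
    [-0.225, 0.019, -0.183, 0, 0, -1, 0.01],
    [-0.26, 0.022, -0.183, 0, 0, -1.1, 0.01],
    [-0.295, 0.025, -0.183, 0, 0, -1.3, 0.01],
    [-0.33, 0.028, -0.183, 0, 0, -1.5, 0.01],
    [-0.365, 0.031, -0.183, 0, 0, -1.6, 0.01],
    [-0.4, 0.034, -0.183, 0, 0, -1.8, 0.01],
    [-0.43, 0.036, -0.183, 0, 0, -2, 0.01],
    [-0.45, 0.038, -0.183, 0, 0, -2, 0.01],
    [-0.455, 0.038, -0.183, 0, 0, -2, 0.01],
  ],
)

```text
clock: 21.0
ee_pos: [0.5196, -0.1054, 0.2587]
tool_rot: [0.655, 0.756, -0.001, -0.003]
wrist_force: [-0.1, -1.4, -0.5]
finger_gap: 0.0177
finger_force: 12.0
```

>>> arm_command(
  commands=[
    [0, 0, 0.03, 0, 0, 0, 0.01],
    [0, 0, 0.06, 0, 0, 0, 0.01],
    [0, 0, 0.09, 0, 0, 0, 0.01],
    [0, 0, 0.12, 0, 0, 0, 0.01],
    [0, 0, 0.14, 0, 0, 0, 0.01],
    [0, 0, 0.14, 0, 0, 0, 0.01],
    [0, 0, 0.14, 0, 0, 0, 0.01],
  ],
)

```text
clock: 21.58
ee_pos: [0.5189, -0.0982, 0.1189]
tool_rot: [0.651, 0.759, -0.0, -0.004]
wrist_force: [0.5, -0.3, -0.6]
finger_gap: 0.0176
finger_force: 12.0
```

```bash
python3 -c "
from h import *
c=cap('wrist','w9'); s=st(); print(s['finger_force'],goal(.5203,-.100,.0755,8.6)); u=proj(c,(.5203,-.102,.021))[0]; print(u)
x,y=u.astype(int); x0=x-95;y0=y-95; print(x0,y0); crop('w9',x0,y0,x0+190,y0+140,4,'c9')
"
```

```text
t 21.63 p [ 0.52   -0.0985  0.1202] yaw 8.7 q [ 0.85  0.61 -0.92  1.94  0.61  0.91 -0.23] gap 0.0178
11.999967098236084 [-0.0017, 0.0002, 0.0447, -0.0289, -0.0403, 0.014]
[318.06245446 213.55699176]
223 118
```

View pics/c9.png

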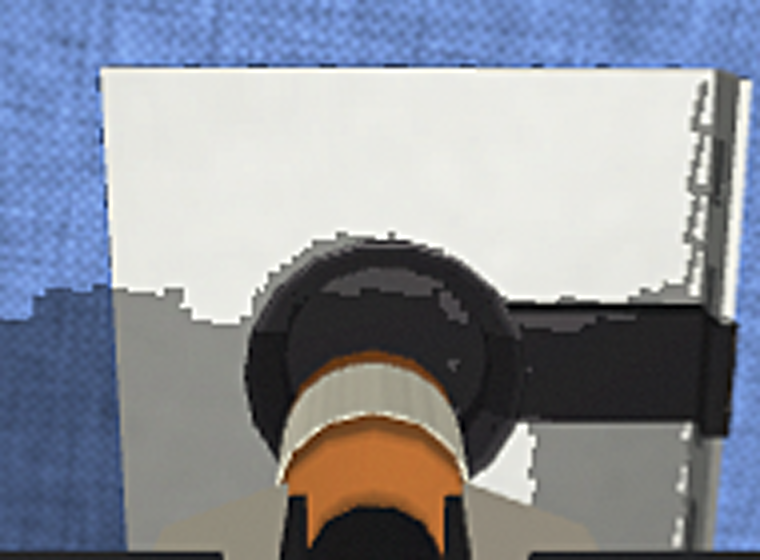

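>>> arm_command(
  commands=[
    [0, 0.0005, 0.012, 0, 0, 0, 0.01],
    [0, 0.0005, 0.024, 0, 0, 0, 0.01],
    [0, 0.0005, 0.034, 0, 0, 0, 0.01],
    [0, 0.0005, 0.039, 0, 0, 0, 0.01],
    [0, 0.0005, 0.041, 0, 0, 0, 0.01],
    [0, 0.0005, 0.043, 0, 0, 0, 0.01],
    [0, 0.0005, 0.043, 0, 0, 0, 0.01],
    [0, 0.0005, 0.043, 0, 0, 0, 0.01],
  ],
)

```text
clock: 22.3
ee_pos: [0.52, -0.0995, 0.0765]
tool_rot: [0.652, 0.758, -0.0, -0.002]
wrist_force: [0.4, 0.1, -0.5]
finger_gap: 0.0172
finger_force: 12.0
```

>>> arm_command(
  commands=[
    [0, 0, 0.001, 0, 0, 0, 0.01],
    [0, 0, 0.001, 0, 0, 0, 0.01],
    [0, 0, 0.002, 0, 0, 0, 0.01],
    [0, 0, 0.002, 0, 0, 0, 0.01],
  ],
)

```text
clock: 22.63
ee_pos: [0.5201, -0.0997, 0.0752]
tool_rot: [0.652, 0.758, -0.0, -0.002]
wrist_force: [-1.9, 0.8, 7.3]
finger_gap: 0.0176
finger_force: 12.0
```

>>> arm_command(
  commands=[
    [0, 0, -0.001, 0, 0, 0, 0.03],
    [0, 0, -0.001, 0, 0, 0, 0.045],
    [0, 0, -0.001, 0, 0, 0, 0.045],
    [0, 0, -0.001, 0, 0, 0, 0.045],
    [0, 0, -0.02, 0, 0, 0, 0.045],
    [0, 0, -0.05, 0, 0, 0, 0.045],
    [0, 0, -0.09, 0, 0, 0, 0.045],
    [0, 0, -0.13, 0, 0, 0, 0.09],
    [0, 0, -0.17, 0, 0, 0, 0.09],
    [0, 0, -0.19, 0, 0, 0, 0.09],
    [0, 0, -0.19, 0, 0, 0, 0.09],
  ],
)

```text
clock: 23.55
ee_pos: [0.5236, -0.0999, 0.2693]
tool_rot: [0.652, 0.758, 0.001, 0.001]
wrist_force: [1.0, -0.6, -1.4]
finger_gap: 0.0668
finger_force: 0.0
```

```bash
python3 -c "
from h import *
s=st(); print(goal(.493,.04,.25,-3.5))
"
```

```text
t 23.55 p [ 0.5236 -0.0999  0.2693] yaw 8.6 q [ 1.    0.42 -1.08  1.81  0.41  1.15 -0.07] gap 0.0668
[0.1429, -0.0094, 0.0193, 0.0362, -0.0031, 2.0165]
```

>>> arm_command(
  commands=[
    [0.035, -0.002, 0, 0, 0, 0.5, 0.09],
    [0.07, -0.005, 0.01, 0, 0, 1, 0.09],
    [0.11, -0.007, 0.019, 0, 0, 1.5, 0.09],
    [0.143, -0.009, 0.019, 0, 0, 2, 0.09],
    [0.143, -0.009, 0.019, 0, 0, 2, 0.09],
    [0.143, -0.009, 0.019, 0, 0, 2, 0.09],
    [0.143, -0.009, 0.019, 0, 0, 2, 0.09],
  ],
)

```text
clock: 24.13
ee_pos: [0.49, 0.0393, 0.2453]
tool_rot: [0.727, 0.686, -0.001, -0.003]
wrist_force: [-0.2, -0.7, 1.2]
finger_gap: 0.09
finger_force: 0.0
```

```bash
python3 -c "
from h import *
c=cap('wrist','w10'); s=st(); u=proj(c,(.4928,.076,.068))[0]; print(u)
x,y=u.astype(int); x0=x-70;y0=y-60; print(x0,y0); crop('w10',x0,y0,x0+140,y0+120,5,'c10')
"
```

```text
t 24.18 p [0.4903 0.0386 0.2453] yaw -3.5 q [ 0.76  0.36 -1.07  1.92  0.36  1.07 -0.52] gap 0.0899
[317.51079051 145.12447859]
247 85
```

View pics/c10.png

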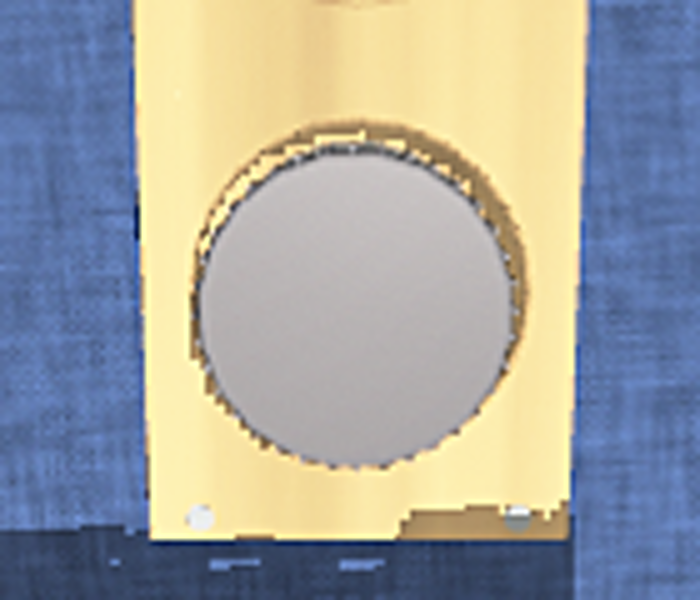

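```bash
python3 -c "
from h import *
c=load('w10'); p=at(c,(318.4,146.8),.067); print(p)
print(goal(p[0],p[1],.057,-3.5))
"
```

```text
[0.49354065 0.07424267 0.067     ]
[0.0353, 0.002, 0.1884, -0.0493, -0.0201, 0.0078]
```

>>> arm_command(
  commands=[
    [0.034, 0.001, 0.02, 0, 0, 0, 0.09],
    [0.034, 0.001, 0.05, 0, 0, 0, 0.09],
    [0.034, 0.001, 0.08, 0, 0, 0, 0.09],
    [0.034, 0.001, 0.11, 0, 0, 0, 0.09],
    [0.034, 0.001, 0.14, 0, 0, 0, 0.09],
    [0.034, 0.001, 0.165, 0, 0, 0, 0.09],
    [0.034, 0.001, 0.18, 0, 0, 0, 0.09],
    [0.034, 0.001, 0.187, 0, 0, 0, 0.09],
    [0.034, 0.001, 0.187, 0, 0, 0, 0.09],
    [0.034, 0.001, 0.187, 0, 0, 0, 0.045],
    [0.034, 0.001, 0.187, 0, 0, 0, 0.045],
    [0.034, 0.001, 0.187, 0, 0, 0, 0.045],
    [0.034, 0.001, 0.187, 0, 0, 0, 0.045],
    [0.034, 0.001, 0.187, 0, 0, 0, 0.045],
    [0.034, 0.001, 0.187, 0, 0, 0, 0.045],
    [0.034, 0.001, 0.187, 0, 0, 0, 0.045],
  ],
  newtons=25,
)

```text
clock: 25.52
ee_pos: [0.4929, 0.0743, 0.0597]
tool_rot: [0.728, 0.686, -0.0, -0.002]
wrist_force: [-2.1, -1.4, 6.2]
finger_gap: 0.0593
finger_force: 25.0
```

```bash
python3 -c "
from h import *
s=st(); print(s['finger_force'],s['wrist_force']); p=s['ee_pos']
print(goal(.50,-.08,.31,0),goal(.563,-.3825,.31,8.6))
"
```

```text
t 25.52 p [0.4929 0.0743 0.0597] yaw -3.4 q [ 0.46  0.64 -0.82  2.04  0.68  0.76 -0.85] gap 0.0593
24.99385447728855 [-2.14716553 -1.42455691  6.21534899]
[-0.153, 0.0154, -0.2507, -0.0318, -0.0215, -0.5672] [-0.4513, 0.0963, -0.2516, -0.0301, -0.0238, -2.0005]
```

>>> arm_command(
  commands=[
    [0, 0, -0.015, 0, 0, 0, 0.045],
    [0, 0, -0.04, 0, 0, 0, 0.045],
    [0, 0, -0.075, 0, 0, 0, 0.045],
    [0, 0, -0.11, 0, 0, 0, 0.045],
    [0, 0, -0.145, 0, 0, 0, 0.045],
    [0, 0, -0.18, 0, 0, 0, 0.045],
    [-0.02, 0.004, -0.215, 0, 0, 0, 0.045],
    [-0.05, 0.01, -0.24, 0, 0, -0.2, 0.045],
    [-0.085, 0.018, -0.251, 0, 0, -0.4, 0.045],
    [-0.12, 0.025, -0.251, 0, 0, -0.5, 0.045],
    [-0.155, 0.033, -0.251, 0, 0, -0.7, 0.045],
    [-0.19, 0.04, -0.251, 0, 0, -0.8, 0.045],
    [-0.225, 0.048, -0.251, 0, 0, -1, 0.045],
    [-0.26, 0.055, -0.251, 0, 0, -1.1, 0.045],
    [-0.295, 0.063, -0.251, 0, 0, -1.3, 0.045],
    [-0.33, 0.07, -0.251, 0, 0, -1.5, 0.045],
    [-0.365, 0.078, -0.251, 0, 0, -1.6, 0.045],
    [-0.4, 0.086, -0.251, 0, 0, -1.8, 0.045],
    [-0.43, 0.092, -0.251, 0, 0, -2, 0.045],
    [-0.451, 0.096, -0.251, 0, 0, -2, 0.045],
  ],
)

```text
clock: 27.18
ee_pos: [0.5614, -0.3865, 0.3067]
tool_rot: [0.653, 0.757, -0.001, -0.003]
wrist_force: [-0.4, -0.1, -2.1]
finger_gap: 0.059
finger_force: 25.0
```

>>> arm_command(
  commands=[
    [0, 0, 0, 0, 0, 0, 0.045],
    [0, 0, 0.03, 0, 0, 0, 0.045],
    [0, 0, 0.06, 0, 0, 0, 0.045],
    [0, 0, 0.09, 0, 0, 0, 0.045],
    [0, 0, 0.12, 0, 0, 0, 0.045],
    [0, 0, 0.15, 0, 0, 0, 0.045],
    [0, 0, 0.18, 0, 0, 0, 0.045],
    [0, 0, 0.2, 0, 0, 0, 0.045],
    [0, 0, 0.2, 0, 0, 0, 0.045],
    [0, 0, 0.2, 0, 0, 0, 0.045],
  ],
)

```text
clock: 28.02
ee_pos: [0.5608, -0.3806, 0.107]
tool_rot: [0.652, 0.758, -0.0, -0.004]
wrist_force: [0.6, -0.6, -1.5]
finger_gap: 0.0593
finger_force: 25.0
```

```bash
python3 -c "
from h import *
s=st(); print(s['finger_force'],s['wrist_force'],goal(.563,-.382,.0567,8.6))
c=cap('wrist','w11'); print(proj(c,(.563,-.382,.021)))
"
```

```text
t 28.02 p [ 0.5608 -0.3806  0.107 ] yaw 8.6 q [ 1.1   0.83 -0.84  1.56  0.68  1.07  0.23] gap 0.0593
24.98769344165339 [ 0.64245236 -0.64224822 -1.50276817] [-0.002, 0.0023, 0.0503, -0.0576, -0.0592, 0.0063]
[[319.72999891 216.08294513]]
```

View pics/w11.png

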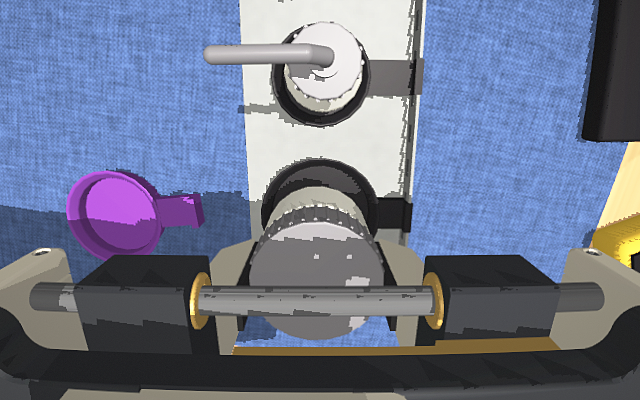

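The wrist view shows the jar lined up over the 72 cup, whose rim is centred at about (320,216) as predicted. The wash bottle beside it is upright with its spout to the front.

>>> arm_command(
  commands=[
    [-0.001, 0.002, 0.012, 0, 0, 0, 0.045],
    [-0.001, 0.002, 0.025, 0, 0, 0, 0.045],
    [-0.001, 0.002, 0.037, 0, 0, 0, 0.045],
    [-0.001, 0.002, 0.043, 0, 0, 0, 0.045],
    [-0.001, 0.002, 0.046, 0, 0, 0, 0.045],
    [-0.001, 0.002, 0.048, 0, 0, 0, 0.045],
    [-0.001, 0.002, 0.048, 0, 0, 0, 0.045],
    [-0.001, 0.002, 0.048, 0, 0, 0, 0.045],
  ],
)

```text
clock: 28.73
ee_pos: [0.564, -0.3822, 0.0606]
tool_rot: [0.652, 0.758, -0.0, -0.002]
wrist_force: [-0.0, 1.0, -2.8]
finger_gap: 0.0592
finger_force: 25.0
```

>>> arm_command(
  commands=[
    [0, 0, 0.0015, 0, 0, 0, 0.045],
    [0, 0, 0.003, 0, 0, 0, 0.045],
    [0, 0, 0.003, 0, 0, 0, 0.045],
    [0, 0, 0.003, 0, 0, 0, 0.045],
  ],
)

```text
clock: 29.07
ee_pos: [0.5637, -0.3823, 0.0574]
tool_rot: [0.652, 0.758, -0.0, -0.003]
wrist_force: [-0.5, 0.7, -2.8]
finger_gap: 0.0592
finger_force: 25.0
```

>>> arm_command(
  commands=[
    [0, 0, 0.001, 0, 0, 0, 0.045],
    [0, 0, 0.0015, 0, 0, 0, 0.045],
    [0, 0, 0.0015, 0, 0, 0, 0.045],
    [0, 0, 0.0015, 0, 0, 0, 0.045],
  ],
)

```text
clock: 29.4
ee_pos: [0.5639, -0.3823, 0.0567]
tool_rot: [0.652, 0.758, -0.0, -0.002]
wrist_force: [-3.8, 1.8, 6.2]
finger_gap: 0.0591
finger_force: 25.0
```

>>> arm_command(
  commands=[
    [0, 0, -0.001, 0, 0, 0, 0.07],
    [0, 0, -0.001, 0, 0, 0, 0.085],
    [0, 0, -0.001, 0, 0, 0, 0.085],
    [0, 0, -0.001, 0, 0, 0, 0.085],
    [0, 0, -0.001, 0, 0, 0, 0.085],
    [0, 0, -0.02, 0, 0, 0, 0.085],
    [0, 0, -0.05, 0, 0, 0, 0.085],
    [0, 0, -0.09, 0, 0, 0, 0.085],
    [0, 0, -0.13, 0, 0, 0, 0.085],
    [0, 0, -0.17, 0, 0, 0, 0.085],
    [0, 0, -0.21, 0, 0, 0, 0.085],
    [0, 0, -0.25, 0, 0, 0, 0.085],
    [-0.04, 0, -0.27, 0, 0, 0, 0.085],
    [-0.08, 0, -0.27, 0, 0, 0, 0.085],
    [-0.1, 0, -0.27, 0, 0, 0, 0.085],
    [-0.1, 0, -0.27, 0, 0, 0, 0.085],
    [-0.1, 0, -0.27, 0, 0, 0, 0.085],
  ],
)

```text
clock: 30.82
ee_pos: [0.5791, -0.4836, 0.3243]
tool_rot: [0.653, 0.757, -0.0, -0.003]
wrist_force: [0.7, 1.2, 0.4]
finger_gap: 0.0851
finger_force: 0.0
```

```bash
python3 -c "
from h import *
cap('wrist','w12'); st(); cap('top','t2'); cap('scene','s2')
a=cv2.imread('pics/w12.png')[0:260,120:520]; b=cv2.imread('pics/s2.png')[130:250,140:340]
o=np.zeros((600,800,3),'u1'); o[:260,:400]=a; o[260:560,:500]=cv2.resize(b,(500,300),interpolation=2)
t=cv2.imread('pics/t2.png')[170:270,320:480]; o[:250,400:800]=cv2.resize(t,(400,250),interpolation=2); cv2.imwrite('pics/c12.png',o)
"
```

```text
t 30.87 p [ 0.5798 -0.4815  0.3246] yaw 8.6 q [ 1.12  0.77 -0.91  1.12  0.58  1.5   0.48] gap 0.0849
```

View pics/c12.png

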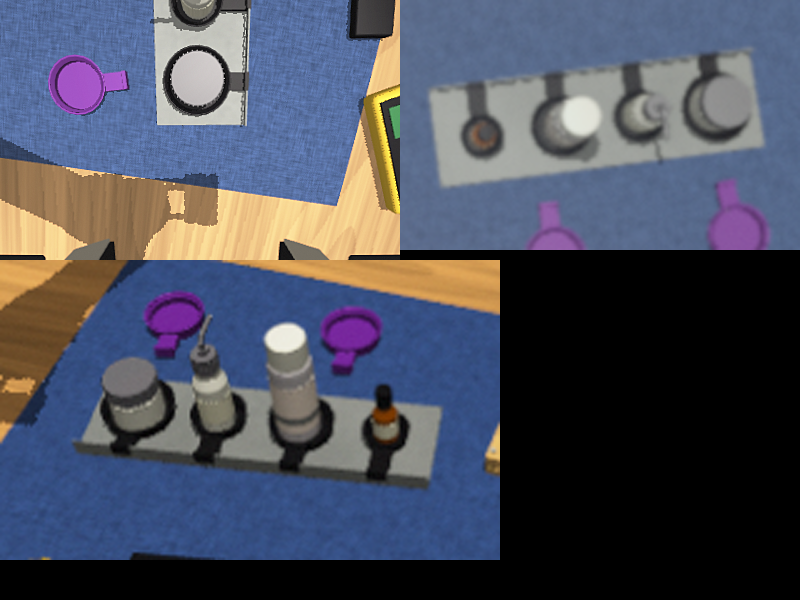

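All four stand in their cups in the combined views. As a last check I'll compare the container tops with the cup centres, both measured from the top camera.

```bash
python3 -c "
from h import *
c=load('t2')
for n,u,z,k in [('flux',(353.6,222.8),.078,(.5181,-.1031)),('can',(392,216.8),.144,(.5324,-.197)),('wash',(422,212.8),.112,(.5455,-.2905)),('jar',(450.8,210.4),.064,(.5604,-.3839))]:
  print(n,((at(c,u,z)[:2]-k)*1000).round(1),'mm')
"
```

```text
flux [0.7 2.3] mm
can [-0.3 -2.3] mm
wash [3.  2.4] mm
jar [2.4 0.2] mm
```

All within about 4 mm of their cup centres, so I'm handing the job in.

```bash
python3 -c "
from cell import env
print(env.sign_off())"
```

```text
the job is handed in; nothing more can be done
None
```

The job is handed in at about 31 s: by my last pictures, all four containers stand upright within about 4 mm of the centres of their matching cups, the wash bottle's spout points out over the open front, and I kept the arm clear of the battery, hard drive and screwdriver; the hand-in gave no verdict.

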